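Make up the two balance check kits

TASK

Make up the check kits for the two balances from the loose weights: the 200 g and the 50 g weight and the forceps belong on the block with the forceps rest, the 500 g and the 100 g weight on the plain block. Seat every weight upright on the floor of the well cut for its size, lay the forceps in both notches of their rest, roughly centred, and set everything down without letting it drop. Leave the 20 g weight standing where it is, and do not knock any weight over.

Things in the scene. Friction and masses are not known exactly. Their poses are not given: they have to be found in the camera images.
- block_rest: Fixed white block, 96 (x, to the back) by 176 mm (y, to the left); origin at the underside's centre. Top at 13 mm; wells with dark floor at 5 mm: 38 mm wide at (x 19, y 40) for 200 g, 28 mm wide at (19, -40) for 50 g. Forceps rest: grey notched saddles at x -26, y 42 and -42, 12 mm long, notch 26 mm wide (x), floor at 20, walls to 27 mm. Forceps lie along y, middle at y 0, either way round.
- block_plain: Fixed white block, 74 (x, to the back) by 176 mm (y, to the left), no saddles; origin at the underside's centre. Top at 13 mm; wells with dark floor at 5 mm: 46 mm wide at (x 0, y 40) for 500 g, 32 mm wide at (0, -40) for 100 g. Both blocks: wells chamfered 2 mm; wire handles stand 17 mm out from both ends, 10 mm high.
- weight_500g: brass knob weight: a plain cylinder with a necked round knob on top, standing upright; 38 mm across, 60 mm high; the straight cylinder reaches up to about 37 mm, above it the solid tapers to the knob. Origin: centre of its underside, z up. 500 g, the largest.
- weight_200g: brass knob weight: a plain cylinder with a necked round knob on top, standing upright; 30 mm across, 46 mm high; the straight cylinder reaches up to about 28 mm, above it the solid tapers to the knob. Origin: centre of its underside, z up. 200 g, the second largest.
- weight_100g: brass knob weight: a plain cylinder with a necked round knob on top, standing upright; 24 mm across, 37 mm high; the straight cylinder reaches up to about 23 mm, above it the solid tapers to the knob. Origin: centre of its underside, z up. 100 g, the middle one of the five.
- weight_50g: brass knob weight: a plain cylinder with a necked round knob on top, standing upright; 20 mm across, 30 mm high; the straight cylinder reaches up to about 18 mm, above it the solid tapers to the knob. Origin: centre of its underside, z up. 50 g, the second smallest.
- weight_20g: brass knob weight: a plain cylinder with a necked round knob on top, standing upright; 14 mm across, 22 mm high; the straight cylinder reaches up to about 13 mm, above it the solid tapers to the knob. Origin: centre of its underside, z up. 20 g, the smallest; belongs to neither kit and stays where it stands.
- forceps: slim steel forceps lying flat on the worktop, 133 mm long (own y), 14 mm wide at most (own x), 9 mm high; origin: centre of the underside, z up. Grip it across at the middle.
Things that resemble listed ones, but are neither listed nor needed, are in the scene too. What is shaped like the weight_200g but green or turquoise is not meant.

How it is judged (in metres and radians):
At the end, for the whole second after the job is handed in: Each of the four weights in its own well: within 8 mm of the centre, on the floor (3 mm), upright within 0.12 rad; forceps in both notches: within 15 mm along, 10 mm across, 0.2 rad in yaw and lean; all five at rest; the 20 g weight within 30 mm of where it stood (x of weight_200g in the frame of block_rest between 0.011 and 0.027 m and y of weight_200g in the frame of block_rest between 0.032 and 0.048 m and z of each of weight_200g, weight_50g in the frame of block_rest below 0.008 m and angle between each of weight_200g, weight_50g, weight_500g, weight_100g's own z axis and vertical below 0.12 rad and linear speed of each of weight_200g, weight_50g, weight_500g, weight_100g, forceps below 0.02 m/s and angular speed of each of weight_200g, weight_50g, weight_500g, weight_100g, forceps below 0.3 rad/s and x of weight_50g in the frame of block_rest between 0.011 and 0.027 m and y of weight_50g in the frame of block_rest between -0.048 and -0.032 m and x of weight_500g in the frame of block_plain between -0.008 and 0.008 m and y of weight_500g in the frame of block_plain between 0.032 and 0.048 m and z of each of weight_500g, weight_100g in the frame of block_plain below 0.008 m and x of weight_100g in the frame of block_plain between -0.008 and 0.008 m and y of weight_100g in the frame of block_plain between -0.048 and -0.032 m and x of forceps in the frame of block_rest between -0.036 and -0.016 m and y of forceps in the frame of block_rest between -0.015 and 0.015 m and z of forceps in the frame of block_rest between 0.014 and 0.026 m and angle between the y axis of forceps and the y axis of block_rest, either way round below 0.2 rad and angle between forceps's own x axis and vertical between 1.37 and 1.77 rad and distance of weight_20g from where it was at the start of the episode below 0.03 m); the robot touches nothing.
It fails at once if a weight is knocked over (leans more than 0.8 rad) (angle between any of weight_500g, weight_200g, weight_100g, weight_50g, weight_20g's own z axis and vertical above 0.8 rad).
It fails at once if the 20 g weight is moved by more than 50 mm (distance of weight_20g from where it was at the start of the episode above 0.05 m).
It fails at once if a weight or the forceps is dropped (falls free of the fingers faster than 0.5 m/s, from about 13 mm) ((contact force between the fingers and weight_500g below 0.01 N and linear speed of weight_500g above 0.5 m/s) or (contact force between the fingers and weight_200g below 0.01 N and linear speed of weight_200g above 0.5 m/s) or (contact force between the fingers and weight_100g below 0.01 N and linear speed of weight_100g above 0.5 m/s) or (contact force between the fingers and weight_50g below 0.01 N and linear speed of weight_50g above 0.5 m/s) or (contact force between the fingers and weight_20g below 0.01 N and linear speed of weight_20g above 0.5 m/s) or (contact force between the fingers and forceps below 0.01 N and linear speed of forceps above 0.5 m/s)).
It also fails if it takes over 125 s, if anything falls off the work surface, if the arm or the gripper's body presses on something with over 40 N, if the wrist force passes 120 N, or if a joint passes its speed limit or range.

ROBOT

A 7-joint arm with a two-finger parallel gripper is mounted at the origin on a cart in front of the work surface, level with it; the furniture and walls round the work are solid. World frame = base frame: x ahead of the robot, y to its left, z up, the work surface at z = 0. Lengths are in mm, angles in rad, forces in N, time in s.
With the tool pointing down it reaches from about 350 to 900 mm from the base axis. Payload 19.9 kg.
Tool frame: the origin (TCP) lies at the very end of the fingers, on their centre line; the grasp point (between the pads) lies ctrl.tcp_to_grasp behind it (ctrl.tcp_to_grasp is the distance from the TCP to the grasp point, in mm); z points along the fingers, y is the line along which they close (so a half turn about z gives the same grasp; the last joint's range is limited). The gripper opens to 94 mm and grips with 3 to 60 N. Pads are 16 mm wide; open, the fingers measure 119 mm over their backs; the gripper's body (75 mm by 177 mm) begins 78 mm behind the grasp point.
Start: joints at [1.123, 0.417, -0.01, 1.614, 0.005, 1.111, -0.053], TCP at [246.713, -574.223, 205.425] pointing down, gripper open.
Joint ranges: [-2.81, 2.81], [-0.39, 2.02], [-1.27, 1.25], [0.06, 2.57], [-1.19, 4.33], [0.19, 2], [-2.82, 2.82]. Speed limits (rad/s): [1.89, 1.89, 2.39, 2.39, 3.01, 3.01, 3.01].

INTERFACE

Orientations are given as a rotation vector (axis times angle).
In Python, from plant import ctrl, eyes, spotter gives the robot as it stands. The module is installed in compiled form; this text tells all that it offers.
- The arm moves only by the shell command python3 -m inch 'ROWS' [FORCE]. ROWS is JSON, a list of rows, each a list of 3 entries, a list of its own where there are three numbers: the opening, from -1 (shut) to 1 (fully open), then the shift along the tool's x, y, z in cm, then the turn about the tool's z in degrees. In form: [[grip, [x, y, z], spin], ...]. A call has 1 to 5 rows; each row is the pose to reach, as a shift and turn from the pose commanded when the call began, along the tool's axes at that moment; what a row does not reach only later rows make up. A row lasts 1/8 s, in which the tool goes at most 62.5 mm and 10.7 degrees, less where a joint would pass 70% of its speed; a pose out of reach is approached as far as the arm can. A call with a gripper value outside its range is refused whole. The fingers move at their own pace and stop on an object; FORCE is the grip in N (left out, the last holds). Time passes only in rows, so rows that repeat a pose let the fingers close. It gives the time, the measured TCP pose, the force, the opening and the grip force at its end, in the units of the state.
- ctrl.sense(): the state, without advancing time (a new reading comes with each control period).
- eyes.capture(name): name is "scene" or "top"; returns the picture (420x560x3 uint8, red, green, blue); there is no depth.
- eyes.camera_info(name): a dict with "intrinsics" (3x3 intrinsics, pixels), "R" (3x3) and "t" (3): a world point X has camera coordinates R X + t. Camera axes: x right, y down, z forward; pixel columns grow to the right and rows downward; lengths in mm; the calibration is good to about 2 mm. A picture is of the moment at which its call begins. camera_info takes no time and is no camera call.
- ctrl.finish_job(): hands the job in; it is judged then, once.
Trained networks look in the newest picture that a camera, given by its name, has taken for a name from the list of things; names that differ only in an ending like _2 or _b are one class to them, and where a whole thing is asked for, a point or a joint stands for the part that bears it (a point fixed in the world has none). Each returns a list of dicts, best first, with "conf" (0 to 1); they miss things now and then, are a little off and sometimes report something else, mostly with a low value. They report only what shows in the picture. A call takes as long as a camera call. They do not tell look-alikes from the thing itself.
- spotter.outline_of(thing, camera): "pixels" (420x560 bool, what is visible of it) and "rect" ([left, top, width, height] in pixels, round what is visible of it).
The state is a dict: "t": time; "q": joint angles; "qd": joint speeds; "effort": joint torques, N m; "position": TCP position; "tool_rot": TCP orientation; "force": force on the tool from outside, world axes, zero at the start; "torque": the same for the moment, N m; "grip_width": finger opening in mm; "finger_force": force on a finger pad.
Only numpy, scipy, OpenCV 4.12 (cv2) and the standard library are available. Lean on these libraries where they do the work, as an engineer would, in place of code of your own. Each camera call takes 0.05 s, during which the arm holds its last target. There are 200 camera calls.

## Working session

There is one attempt and no reset: what is moved stays moved. The work goes in short steps, Python scripts to look and compute and a shell command to move; the robot and the scene stay as the last step left them, time stands still between calls to the robot, and variables do not carry over. Pictures are saved under pics/ and viewed, at most 14 in all, crops included, and the job is handed in when it is done.

```bash
mkdir -p pics; python3 - <<'E'
from plant import ctrl, eyes, spotter
import cv2
s=ctrl.sense(); print(s['t'],s['position'],s['tool_rot'],s['grip_width'],ctrl.tcp_to_grasp)
for n in ("scene","top"):
    cv2.imwrite(f"pics/{n}0.png",cv2.resize(eyes.capture(n)[:,:,::-1],(800,600),interpolation=cv2.INTER_CUBIC))
    i=eyes.camera_info(n); print(n,i)
E
```

```text
0.0 [ 246.55468889 -573.90645103  204.82678882] [-3.07600598e+00 -6.32866245e-01  5.63123326e-04] 94.22885835560723 18.8
scene {'intrinsics': array([[399.35084791,   0.        , 282.26236174],
       [  0.        , 399.35084791, 210.44813533],
       [  0.        ,   0.        ,   1.        ]]), 'R': array([[ 0.73328494, -0.67952768, -0.02313706],
       [-0.39938627, -0.40294299, -0.823485  ],
       [ 0.55025794,  0.61308978, -0.56686606]]), 't': array([-393.5100091 ,  227.75456942,  686.6354475 ])}
top {'intrinsics': array([[483.28966497,   0.        , 273.45009902],
       [  0.        , 483.28966497, 212.12583301],
       [  0.        ,   0.        ,   1.        ]]), 'R': array([[ 0.0179896 , -0.99982678, -0.00477341],
       [-0.97688991, -0.01655951, -0.21310064],
       [ 0.21298468,  0.00849669, -0.97701859]]), 't': array([ -26.43776697,  507.05700537, 1317.27129072])}
```

View pics/top0.png

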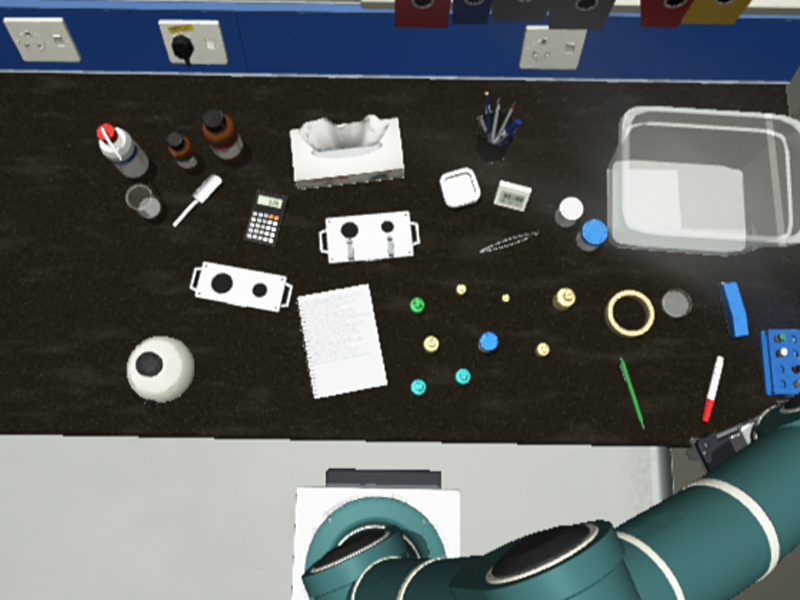

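View pics/scene0.png

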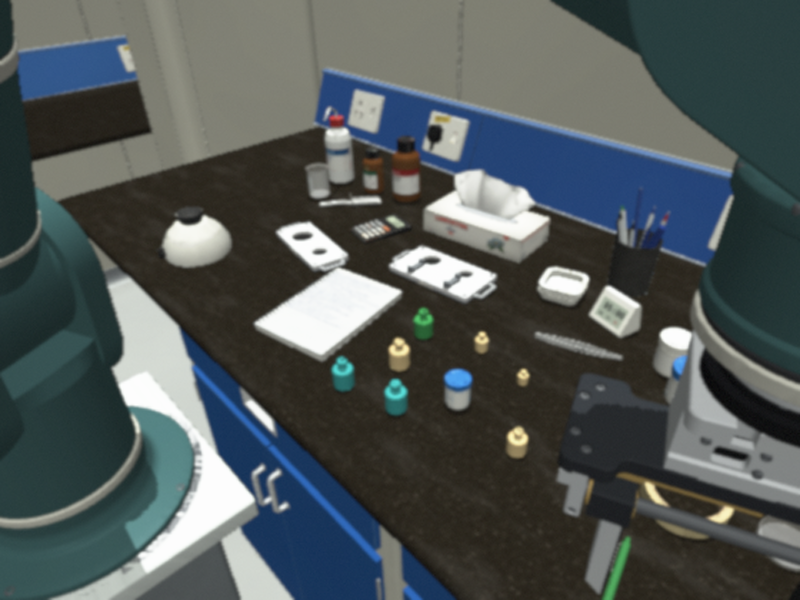

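Top picture (800 px): brass weights at 500 g (565,298), 200 g (431,344), 100 g (543,349), 50 g (461,289) and 20 g (506,298). The forceps are at (508,242), block_rest at (368,237) and block_plain at (241,287).
Possible look-alikes for the 200 g are green (417,305), turquoise (463,377) and (418,387), and the blue-capped jar (488,342). I choose the brass one at (431,344). For the forceps, the pen (632,392) and spatula (197,200) could be confused, so I choose (508,242).

```bash
cat > h.py <<'E'
import numpy as np, cv2, json
from scipy.optimize import minimize
from plant import ctrl, eyes, spotter
W={'500g':(19,60,37),'200g':(15,46,28),'100g':(12,37,23),'50g':(10,30,18),'20g':(7,22,13)}
CI={n:eyes.camera_info(n) for n in('top','scene')}
def proj(P,n):
    c=CI[n]; p=(np.atleast_2d(P)@c['R'].T+c['t'])@c['intrinsics'].T
    return p[:,:2]/p[:,2:]
def ray(uv,n,z):
    c=CI[n]; R=c['R']; o=-R.T@c['t']; d=R.T@np.linalg.solve(c['intrinsics'],[*uv,1.])
    return (o+d*(z-o[2])/d[2])[:2]
def wpts(x,y,k):
    r,h,s=W[k]; a=np.linspace(0,2*np.pi,24)
    return np.vstack([np.c_[x+q*np.cos(a),y+q*np.sin(a),0*a+z] for q,z in((r,0),(r,s),(r*.45,h-3),(r*.3,h))])
def box(x,y,yaw,lx,ly,z):
    c=np.array([[sx*lx/2,sy*ly/2] for sx,sy in((1,1),(1,-1),(-1,-1),(-1,1))]); R=np.array([[np.cos(yaw),-np.sin(yaw)],[np.sin(yaw),np.cos(yaw)]])
    return np.c_[c@R.T+[x,y],np.full(4,z)]
def render(P,n,S=4):  # soft mask of hull
    p=cv2.convexHull(((proj(P,n)+.5)*S*16-8).astype(np.int32))
    m=np.zeros((420*S,560*S),np.uint8); cv2.fillConvexPoly(m,p,255,shift=4)
    return cv2.resize(m,(560,420),interpolation=cv2.INTER_AREA)/255.
def centroid(m):
    v,u=np.nonzero(m); return np.array([u.mean(),v.mean()])
def fitw(k,masks,x0):  # x,y by matching hull-model centroid
    def e(p):
        r=[]
        for n,m in masks.items():
            q=cv2.convexHull(proj(wpts(*p,k),n).astype(np.float32)); M=cv2.moments(q)
            r+=[M['m10']/M['m00'],M['m01']/M['m00']]; r[-2:]=list(np.array(r[-2:])-centroid(m))
        return np.array(r)
    s=minimize(lambda p:(e(p)**2).sum(),x0,method='Nelder-Mead'); return s.x,e(s.x)
E
python3 - <<'E'
from h import *
im={n:eyes.capture(n) for n in CI}
det={}
for k in list(W)+['forceps','block_rest','block_plain']:
    nm='weight_'+k if k in W else k
    for n in CI:
        d=spotter.outline_of(nm,n)
        det[k,n]=d
        print(k,n,[(round(o['conf'],2),np.round(o['rect']).astype(int).tolist(),np.round(centroid(o['pixels']),1).tolist()) for o in d[:6]])
import pickle; pickle.dump((im,det),open('d.pkl','wb'))
t=im['top'][130:290,120:430,::-1]
cv2.imwrite('pics/c1.png',cv2.resize(t,(800,413),interpolation=cv2.INTER_CUBIC))
E
```

```text
500g top [(0.56, [389, 200, 14, 16], [394.1, 209.2])]
500g scene []
200g top [(0.64, [131, 182, 74, 35], [168.2, 201.1]), (0.63, [295, 234, 12, 10], [301.1, 241.2]), (0.55, [317, 260, 14, 12], [322.9, 263.8]), (0.48, [286, 264, 13, 16], [292.5, 271.2])]
200g scene [(0.72, [276, 234, 14, 29], [279.5, 248.6]), (0.68, [233, 250, 14, 24], [240.2, 262.1]), (0.55, [272, 264, 14, 24], [277.1, 278.8]), (0.53, [290, 218, 12, 20], [296.0, 227.1])]
100g top [(0.5, [374, 241, 12, 8], [378.9, 244.9])]
100g scene [(0.82, [353, 302, 18, 16], [362.0, 309.1]), (0.44, [277, 168, 70, 43], [311.2, 192.1])]
50g top [(0.39, [319, 199, 7, 11], [322.3, 203.0])]
50g scene [(0.51, [329, 233, 12, 15], [337.0, 240.1])]
20g top []
20g scene [(0.7, [275, 169, 75, 44], [310.6, 191.7]), (0.62, [363, 258, 7, 16], [365.9, 264.1])]
forceps top []
forceps scene [(0.79, [378, 233, 55, 17], [405.0, 242.4])]
block_rest top [(0.77, [222, 147, 69, 39], [257.5, 166.4])]
block_rest scene [(0.67, [273, 171, 76, 38], [310.8, 191.9])]
block_plain top [(0.8, [135, 185, 69, 36], [167.9, 200.7])]
block_plain scene [(0.92, [196, 156, 44, 34], [218.8, 172.6])]
```

View pics/c1.png

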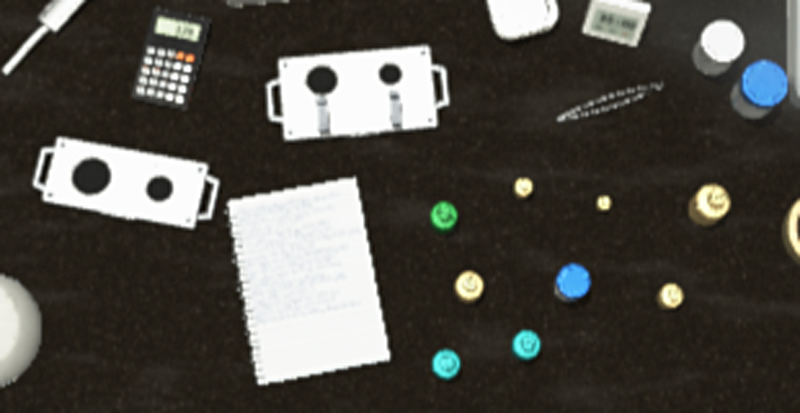

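Crop: the brass weights are clearly told apart from the green, turquoise and blue-capped things, so the choice holds. The block_rest saddles are towards the robot and the large wells on the left. The masks are coarse, so I refine with colour inside their regions.

```bash
cat > fit.py <<'E'
from h import *
import pickle
im,det=pickle.load(open('d.pkl','rb'))
hsv={n:cv2.cvtColor(im[n],cv2.COLOR_RGB2HSV).astype(int) for n in im}
def near(n,uv,r):
    v,u=np.mgrid[:420,:560]; return np.hypot(u-uv[0],v-uv[1])<r
top0={'500g':(394.5,208),'200g':(301.5,241),'100g':(380,244.5),'50g':(322.5,202.5),'20g':(354,208.5)}
res={}
for k,uv in top0.items():
    x0=ray(uv,'top',W[k][1]/2); ms={}
    for n in CI:
        c=proj([*x0,W[k][1]/2],n)[0]; f=1.1 if n=='top' else 1.0
        R=W[k][1]*.5*.8*(.45 if n=='top' else .6)+5
        H=hsv[n]; ms[n]=(H[...,0]>8)&(H[...,0]<36)&(H[...,1]>50)&(H[...,2]>60)&near(n,c,R)
    if ms['scene'].sum()<10: ms.pop('scene')
    for sub in (['top'],['scene'],list(ms)):
        if not set(sub)<=set(ms): continue
        x,e=fitw(k,{n:ms[n] for n in sub},x0); print(k,sub,x.round(1),e.round(2),[int(ms[n].sum()) for n in sub])
    res[k]=x.tolist()
def fitb(lx,ly,x0,ns):
    tg={}
    for n in ns:
        al=np.clip((im[n].min(2).astype(float)-40)/150,0,1)
        tg[n]=al,near(n,proj([x0[0],x0[1],7],n)[0],60)
    def cost(p):
        P=np.vstack([box(*p,lx,ly,0),box(*p,lx,ly,13)])
        return sum((np.abs(render(P,n)-a)*w).sum() for n,(a,w) in tg.items())
    best=min((minimize(cost,[x0[0],x0[1],y],method='Nelder-Mead',options=dict(initial_simplex=[[x0[0],x0[1],y],[x0[0]+8,x0[1],y],[x0[0],x0[1]+8,y],[x0[0],x0[1],y+.15]])) for y in(-.2,0,.2)),key=lambda s:s.fun)
    return best.x,best.fun
for k,lx,uv in(('block_rest',96,(258,165.5)),('block_plain',74,(169,200.5))):
    for ns in(['top'],['scene'],['top','scene']):
        p,f=fitb(lx,176,ray(uv,'top',10),ns); print(k,ns,p.round(3),round(f,1))
    res[k]=p.tolist()
# well dark centroids in top vs prediction
for k,wl in(('block_rest',((19,40,19),(19,-40,14))),('block_plain',((0,40,23),(0,-40,16)))):
    x,y,w=res[k]
    for wx,wy,r in wl:
        X=[x+np.cos(w)*wx-np.sin(w)*wy,y+np.sin(w)*wx+np.cos(w)*wy,13]
        for n in CI:
            c=proj(X,n)[0]; wt=np.clip((200-im[n].max(2).astype(float))/150,0,1)*near(n,c,r*.36+3)
            v,u=np.nonzero(wt); ww=wt[v,u]; print(k,wy,n,'pred',c.round(1),'seen',np.round([(u*ww).sum()/ww.sum(),(v*ww).sum()/ww.sum()],1))
H=hsv['scene']
# forceps
for n,uv,z in(('top',(355,170),5),('scene',(405,242),5)):
    g=im[n].max(2).astype(int); m=(g>90)&near(n,uv,34)&(H[...,1]<90 if n=='scene' else True)
    nb,l,st,ce=cv2.connectedComponentsWithStats(cv2.dilate(m.astype(np.uint8),np.ones((5,5))))
    m&=l==1+np.argmax(st[1:,4]); v,u=np.nonzero(m)
    P=np.array([ray(q,n,z) for q in zip(u,v)]); (cx,cy),sz,a=cv2.minAreaRect(P.astype(np.float32)); c=P.mean(0); d=np.linalg.svd(P-c)[2][0]
    print('forceps',n,m.sum(),'rect',np.round([cx,cy],1),np.round(sz),a,'mean',c.round(1),'yaw of y axis from +y',np.degrees(np.arctan2(-d[0],d[1])).round(1))
json.dump(res,open('res.json','w'))
s=ctrl.sense();from scipy.spatial.transform import Rotation as Ro
print(Ro.from_rotvec(s['tool_rot']).as_matrix().round(3))
E
python3 fit.py
```

```text
500g ['top'] [ 530.8 -370.2] [-0. -0.] [176]
500g ['top'] [ 530.8 -370.2] [-0. -0.] [176]
200g ['top'] [433.7 -99.6] [0. 0.] [97]
200g ['scene'] [435.6 -99.8] [-0. -0.] [356]
200g ['top', 'scene'] [434.8 -99.9] [ 0.1  -0.36 -0.24  0.2 ] [97, 356]
100g ['top'] [ 427.1 -324.6] [-0. -0.] [74]
100g ['scene'] [ 429.8 -325.3] [-0. -0.] [337]
100g ['top', 'scene'] [ 428.9 -325.2] [ 0.22 -0.6  -0.35  0.27] [74, 337]
50g ['top'] [ 550.5 -160.8] [-0.  0.] [49]
50g ['scene'] [ 551.8 -161.7] [0. 0.] [176]
50g ['top', 'scene'] [ 551.3 -161.4] [ 0.22 -0.25 -0.24  0.05] [49, 176]
20g ['top'] [ 533.6 -252.4] [-0. -0.] [32]
20g ['scene'] [ 536.2 -253.2] [-0. -0.] [122]
20g ['top', 'scene'] [ 535.1 -253.2] [ 0.25 -0.51 -0.36  0.25] [32, 122]
block_rest ['top'] [6.60732e+02 3.16500e+01 1.10000e-01] 2109.1
block_rest ['scene'] [6.64058e+02 3.25410e+01 1.06000e-01] 2818.6
block_rest ['top', 'scene'] [6.61108e+02 3.22080e+01 1.14000e-01] 4968.2
block_plain ['top'] [ 5.48386e+02  2.94852e+02 -1.67000e-01] 1169.3
block_plain ['scene'] [ 5.52156e+02  2.95667e+02 -1.70000e-01] 3102.9
block_plain ['top', 'scene'] [ 5.49307e+02  2.94902e+02 -1.66000e-01] 4306.6
block_rest 40 top pred [244.  159.8] seen [244.2 160.5]
block_rest 40 scene pred [300.9 180.4] seen [301.7 178.2]
block_rest -40 top pred [270.5 157.4] seen [270.7 158.3]
block_rest -40 scene pred [324.7 189.9] seen [324.4 190.1]
block_plain 40 top pred [154.5 197.1] seen [155.  197.9]
block_plain 40 scene pred [210.7 163.6] seen [210.6 160. ]
block_plain -40 top pred [181.  201.9] seen [181.4 202.7]
block_plain -40 scene pred [222.6 174.3] seen [223.3 175.8]
forceps top 99 rect [ 654.7 -260.5] [ 17. 125.] 19.911273956298828 mean [ 652.3 -254.4] yaw of y axis from +y 19.3
forceps scene 400 rect [ 656.1 -265.4] [ 27. 134.] 21.535781860351562 mean [ 655.3 -264.5] yaw of y axis from +y -160.6
[[ 0.919  0.395 -0.   ]
 [ 0.395 -0.919 -0.   ]
 [-0.     0.    -1.   ]]
```

```bash
python3 -m inch '[[1,[6,-1.3,0],5],[1,[12,-2.6,0],10],[1,[18,-3.9,0],15],[1,[24,-5.2,-2],20],[1,[30,-6.5,-2],23.3]]' 40; cat > s.py <<'E'
import sys,numpy as np
from plant import ctrl
from scipy.spatial.transform import Rotation as Ro
s=ctrl.sense();R=Ro.from_rotvec(s['tool_rot']).as_matrix()
print(round(s['t'],2),s['position'].round(1),'yaw',np.degrees(np.arctan2(R[1,0],R[0,0])).round(2),'w',round(s['grip_width'],1),'f',np.round(s['force'],1),'ff',round(s['finger_force'],1),'q7',round(s['q'][6],2))
if len(sys.argv)>1: print('go cm',(R.T@(np.array(eval(sys.argv[1]))-s['position'])/10).round(2))
E
python3 s.py 532.2,-370.5,15
```

```text
t: 1.62
position: [497.8, -395.8, 227.0]
tool_rot: [3.14, -0.006, 0.003]
force: [0.2, -0.5, -0.3]
grip_width: 93.8
finger_force: 0.0
1.62 [ 497.8 -395.8  227. ] yaw -0.22 w 93.8 f [ 0.2 -0.5 -0.3] ff 0.0 q7 -0.96
go cm [ 3.4  -2.58 21.2 ]
```

```bash
python3 -m inch '[[1,[3.4,-2.5,4],-0.2],[1,[3.4,-2.5,10],-0.2],[1,[3.4,-2.5,13],-0.2],[1,[3.4,-2.5,13],-0.2]]' >/dev/null; python3 s.py 532.2,-370.5,15
python3 - <<'E'
from h import *
a=[cv2.resize(eyes.capture(n)[y:y+150,x:x+200,::-1],(400,300),interpolation=cv2.INTER_CUBIC) for n,x,y in(('top',300,130),('scene',360,230))]
cv2.imwrite('pics/a1.png',np.hstack(a))
E
```

```text
2.12 [ 528.9 -370.9   93.4] yaw 0.16 w 93.6 f [ 0.1 -0.3 -0. ] ff 0.0 q7 -1.03
go cm [ 0.35 -0.02  7.84]
```

View pics/a1.png

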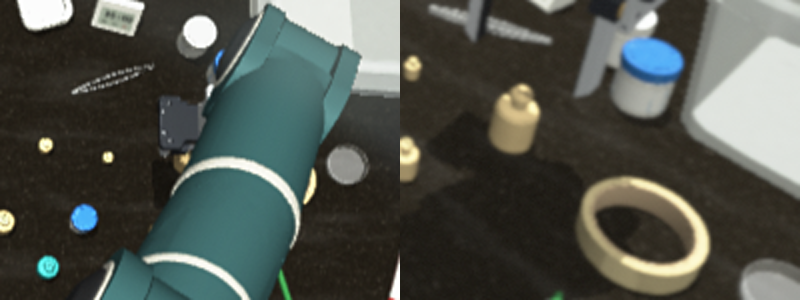

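Gripper hangs over the 500 g (top crop). In the scene crop the weight shows free at pixel about (418,290), so I measure it there.

```bash
python3 - <<'E'
from h import *
im=eyes.capture('scene'); H=cv2.cvtColor(im,cv2.COLOR_RGB2HSV).astype(int)
v,u=np.mgrid[:420,:560]
m=(H[...,0]>8)&(H[...,0]<36)&(H[...,1]>50)&(H[...,2]>60)&(abs(u-417.5)<17)&(abs(v-290)<22)
print(m.sum(),fitw('500g',{'scene':m},(532,-370)))
E
python3 s.py
```

```text
760 (array([ 533.75752511, -371.30986769]), array([1.71333706e-05, 5.37995550e-06]))
2.27 [ 530.8 -372.2   97.2] yaw 0.14 w 93.6 f [ 0.1 -0.2 -0.2] ff 0.0 q7 -1.03
```

```bash
python3 -m inch '[[1,[0.15,-0.14,4],0],[1,[0.15,-0.14,7],0],[1,[0.15,-0.14,8.2],0],[1,[0.15,-0.14,8.2],0]]' >/dev/null; python3 s.py 532.3,-370.8,15; python3 -m inch '[[-0.3,[0,0,0],0],[-0.3,[0,0,0],0],[-0.3,[0,0,0],0],[-0.3,[0,0,0],0]]' 40 >/dev/null;  python3 s.py 532.3,-370.8,15
```

```text
2.77 [ 531.9 -370.5   14.2] yaw 0.14 w 93.8 f [0.3 0.1 0.2] ff 0.0 q7 -1.04
go cm [ 0.04  0.03 -0.08]
3.27 [ 531.6 -370.3   13.7] yaw 0.15 w 57.4 f [0.1 0.9 0.8] ff 0.0 q7 -1.04
go cm [ 0.07  0.05 -0.13]
```

```bash
python3 -m inch '[[-0.6,[0,0,0],0],[-0.6,[0,0,0],0],[-0.6,[0,0,0],0],[-0.6,[0,0,0],0],[-0.6,[0,0,0],0]]' 40 >/dev/null;  python3 s.py 532.3,-370.8,15; python3 -m inch '[[-0.6,[0,0,0],0],[-0.6,[0,0,-0.5],0],[-0.6,[0,0,-2],0]]' 40 >/dev/null;  python3 s.py 557,334.6,130
```

```text
3.9 [ 531.5 -370.4   13.5] yaw 0.14 w 37.2 f [ 0.2 -1.4  0.4] ff 40.0 q7 -1.04
go cm [ 0.08  0.04 -0.15]
4.28 [ 530.9 -369.5   33.2] yaw 0.16 w 36.7 f [ 0.   0.7 -4.1] ff 40.0 q7 -1.04
go cm [  2.8  -70.42  -9.59]
```

```bash
python3 -m inch '[[-0.6,[0,-1,-4],0],[-0.6,[0.3,-5,-8],0],[-0.6,[0.5,-10,-9.5],0],[-0.6,[0.8,-15.5,-9.5],0],[-0.6,[1,-21,-9.5],0]]' >/dev/null;python3 s.py 557,334.6,130; python3 -m inch '[[-0.6,[0.2,-5.5,0],0],[-0.6,[0.5,-11,0],0],[-0.6,[0.7,-16.5,0],0],[-0.6,[0.9,-22,0],0],[-0.6,[1.2,-27.5,0],0]]' >/dev/null;  python3 s.py 557,334.6,130
```

```text
4.9 [ 540.9 -158.4  129.7] yaw 0.15 w 36.9 f [ 1.   0.3 -4.1] ff 40.0 q7 -1.38
go cm [ 1.730e+00 -4.929e+01 -4.000e-02]
5.53 [552.1 116.6 129.5] yaw 0.15 w 37.2 f [ 0.9 -0.1 -4.1] ff 40.0 q7 -1.91
go cm [  0.55 -21.79  -0.05]
```

```bash
python3 -m inch '[[-0.6,[0.1,-5.5,0],0],[-0.6,[0.2,-11,0],0],[-0.6,[0.4,-16.5,2],0],[-0.6,[0.5,-20.5,5],0],[-0.6,[0.55,-21.8,7],0]]' >/dev/null; python3 -m inch '[[-0.6,[0,0,1],0],[-0.6,[0,0,1.5],0],[-0.6,[0,0,1.5],0]]' >/dev/null;  python3 s.py 557,334.6,18.5
python3 - <<'E'
from h import *
a=[cv2.resize(eyes.capture(n)[y:y+100,x:x+133,::-1],(400,300),interpolation=cv2.INTER_CUBIC) for n,x,y in(('top',100,150),('scene',150,110))]
cv2.imwrite('pics/a2.png',np.hstack(a))
E
```

```text
6.53 [557.8 331.6  44. ] yaw 0.06 w 37.1 f [-0.2 -0.  -5.1] ff 40.0 q7 -2.29
go cm [-0.08 -0.3   2.55]
```

View pics/a2.png

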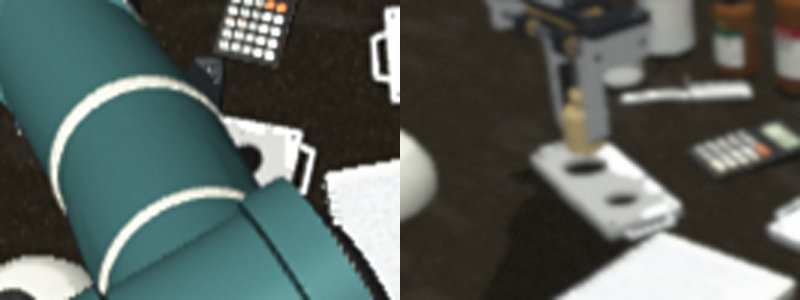

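```bash
python3 -m inch '[[-0.6,[-0.15,-0.3,0],0],[-0.6,[-0.15,-0.3,0.8],0],[-0.6,[-0.15,-0.3,1.2],0],[-0.6,[-0.15,-0.3,1.2],0]]' >/dev/null; python3 s.py 556.3,334.6,18.5;  python3 -m inch '[[-0.6,[0,0,0.3],0],[-0.6,[0,0,0.6],0],[-0.6,[0,0,0.9],0],[-0.6,[0,0,1.1],0],[-0.6,[0,0,1.1],0]]' >/dev/null; python3 s.py 556.3,334.6,18.5
```

```text
7.12 [555.4 335.6  30.8] yaw 0.15 w 36.9 f [ 0.   0.4 -4.5] ff 40.0 q7 -2.3
go cm [0.09 0.1  1.23]
7.75 [555.6 335.8  20.3] yaw 0.15 w 37.4 f [-0.2 -0.3 -4.7] ff 40.0 q7 -2.3
go cm [0.07 0.12 0.18]
```

```bash
python3 -m inch '[[-0.6,[0,0.05,0.1],0],[-0.6,[0,0.05,0.15],0],[-0.6,[0,0.05,0.2],0],[-0.6,[0,0.05,0.2],0]]' >/dev/null; python3 s.py;  python3 -m inch '[[-0.15,[0,0,0],0],[-0.15,[0,0,0],0],[0,[0,0,0],0]]' >/dev/null; python3 s.py
```

```text
8.25 [555.7 335.4  18.5] yaw 0.15 w 37.2 f [ 0.3  0.2 -4. ] ff 40.0 q7 -2.3
8.62 [555.8 335.6  18.7] yaw 0.15 w 45.5 f [-0.  -0.1  0.1] ff 0.0 q7 -2.3
```

```bash
python3 -m inch '[[0.2,[0,0,-2],0],[0.2,[0,0,-6],0],[0.2,[0,0,-11],0]]' >/dev/null; python3 -m inch '[[0.2,[-1,5,0],0],[0.2,[-2.3,10.5,0],0],[0.2,[-3.6,16,0],0],[0.2,[-5,21.5,0],0],[0.2,[-6.2,26.7,0],0]]' >/dev/null; python3 s.py 434.8,-99.8,100;
python3 - <<'E'
from h import *
cv2.imwrite('pics/a3.png',np.hstack([cv2.resize(eyes.capture(n)[y:y+100,x:x+133,::-1],(400,300),interpolation=cv2.INTER_CUBIC) for n,x,y in(('top',100,150),('scene',150,110))]))
E
```

```text
9.62 [494.1  66.5 129.9] yaw 0.14 w 56.3 f [ 1.1 -0.5  0.1] ff 0.0 q7 -1.83
go cm [-5.97 16.61  2.98]
```

View pics/a3.png

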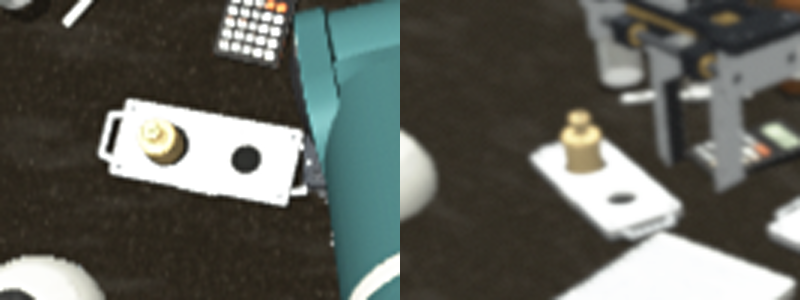

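The 500 g weight stands in its well (top crop (162,142), scene crop (580,145)). Next the 200 g.

```bash
python3 -m inch '[[0.3,[-2,5.5,0],0],[0.3,[-4,11,0],0],[0.3,[-5.9,15.5,0],0],[0.3,[-6,16.6,3],0],[0.3,[-6,16.6,3.5],0]]' >/dev/null; python3 -m inch '[[0.3,[0,0,0],0],[0.3,[0,0,0],0]]' >/dev/null; python3 s.py 434.8,-99.8,12.5
```

```text
10.6 [435.5 -97.1  94.3] yaw 0.24 w 61.3 f [-0.1  0.2 -0.6] ff 0.0 q7 -1.45
go cm [-0.08  0.27  8.18]
```

```bash
python3 -m inch '[[0.3,[-0.05,0.25,3.5],0],[0.3,[-0.05,0.25,6.5],0],[0.3,[-0.05,0.25,8.2],0],[0.3,[-0.05,0.25,8.2],0]]' >/dev/null; python3 s.py 434.8,-99.8,12.5;  python3 -m inch '[[-0.7,[0,0,0],0],[-0.7,[0,0,0],0],[-0.7,[0,0,0],0],[-0.7,[0,0,0],0],[-0.7,[0,0,0],0]]' 30 >/dev/null; python3 s.py 434.8,-99.8,12.5
```

```text
11.1 [434.2 -99.8  11.2] yaw 0.21 w 61.2 f [ 0.5 -0.7  0. ] ff 0.0 q7 -1.47
go cm [ 0.06 -0.   -0.13]
11.72 [ 434.6 -100.6   11.8] yaw 0.14 w 28.9 f [-1.4  0.6  7.8] ff 30.0 q7 -1.47
go cm [ 0.02 -0.08 -0.07]
```

```bash
python3 -m inch '[[-0.7,[0,0,-0.3],0],[-0.7,[0,0,-2],0],[-0.7,[0,0,-6],0],[-0.7,[2,-1,-9],0],[-0.7,[6,-4,-9],0]]' >/dev/null; python3 s.py 676.9,73.9,60
```

```text
12.35 [495.4 -61.4 104. ] yaw -0.03 w 29.0 f [ 0.5 -0.  -2.5] ff 30.0 q7 -1.56
go cm [ 18.13 -13.55   4.44]
```

```bash
python3 -m inch '[[-0.7,[4.5,-3.4,0],0],[-0.7,[9,-6.8,0],0],[-0.7,[13.5,-10.2,0],0],[-0.7,[17,-12.8,0],0],[-0.7,[18,-13.4,2],0]]' >/dev/null; python3 -m inch '[[-0.7,[0,0,2.5],0],[-0.7,[0,0,3],0],[-0.7,[0,0,3],0],[-0.7,[0,0,3],0]]' >/dev/null; python3 s.py 676.9,73.9,17;
python3 - <<'E'
from h import *
cv2.imwrite('pics/a4.png',np.hstack([cv2.resize(eyes.capture(n)[y:y+100,x:x+133,::-1],(400,300),interpolation=cv2.INTER_CUBIC) for n,x,y in(('top',190,110),('scene',240,110))]))
E
```

```text
13.47 [674.3  74.1  52.6] yaw 0.14 w 28.7 f [ 0.1 -1.1 -2.2] ff 30.0 q7 -1.8
go cm [0.25 0.02 3.56]
```

View pics/a4.png

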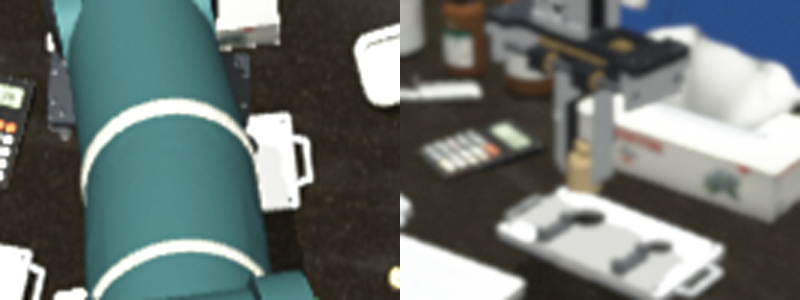

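```bash
python3 - <<'E'
from h import *
print(proj(np.array([[676.9,73.9,5],[676.9,73.9,13],[674.3,74.1,40.6],[674.3,74.1,86]]),'scene').round(1))
E
python3 -m inch '[[-0.7,[0.25,0,0.5],0],[-0.7,[0.25,0,1.5],0],[-0.7,[0.25,0,2.3],0],[-0.7,[0.25,0,2.3],0]]' >/dev/null; python3 s.py 676.9,73.9,17
```

```text
[[301.3 182.7]
 [301.3 180.2]
 [300.6 171.7]
 [300.7 156.6]]
14.07 [675.7  74.1  27.3] yaw 0.15 w 28.7 f [-0.3  1.5 -1.2] ff 30.0 q7 -1.8
go cm [0.12 0.02 1.03]
```

```bash
python3 -m inch '[[-0.7,[0.1,0,0],0],[-0.7,[0.1,0,0.3],0],[-0.7,[0.1,0,0.6],0],[-0.7,[0.1,0,0.8],0],[-0.7,[0.1,0,0.8],0]]' >/dev/null; python3 s.py 676.9,73.9,17;python3 -m inch '[[-0.7,[0,0,0.1],0],[-0.7,[0,0,0.15],0],[-0.7,[0,0,0.15],0]]' >/dev/null; python3 s.py 676.9,73.9,17
```

```text
14.7 [677.2  74.2  20.2] yaw 0.15 w 29.0 f [-0.3 -0.  -1.8] ff 30.0 q7 -1.8
go cm [-0.03  0.03  0.32]
15.07 [677.3  74.2  18.9] yaw 0.15 w 29.2 f [-0.5  0.1 -1.3] ff 30.0 q7 -1.8
go cm [-0.04  0.03  0.19]
```

```bash
python3 -m inch '[[-0.7,[0,0,0.1],0],[-0.7,[0,0,0.18],0],[-0.7,[0,0,0.18],0]]' >/dev/null; python3 s.py;python3 -m inch '[[-0.25,[0,0,0],0],[-0.25,[0,0,0],0],[-0.15,[0,0,0],0]]' >/dev/null; python3 s.py; python3 -m inch '[[-0.1,[0,0,-2],0],[0.1,[0,0,-6],0],[0.3,[0,1,-9],0],[0.3,[-2,5,-9],0],[0.3,[-3.5,10,-9],0]]' >/dev/null; python3 s.py 551.2,-161.3,90
```

```text
15.45 [677.3  74.2  17.1] yaw 0.15 w 29.2 f [ 1.   0.6 -2. ] ff 30.0 q7 -1.8
15.82 [677.4  74.2  17.2] yaw 0.15 w 39.4 f [0.7 0.5 0.6] ff 0.0 q7 -1.8
16.45 [642.5 -26.  109.1] yaw 0.26 w 61.4 f [ 0.5 -1.7 -0.3] ff 0.0 q7 -1.64
go cm [-9.2  13.49  1.89]
```

```bash
python3 -m inch '[[0.3,[-3,4.5,0],0],[0.3,[-6,9,0],0],[0.3,[-8.5,12.8,0],0],[0.3,[-9.2,13.5,1.5],0],[0.3,[-9.2,13.5,4],0]]' >/dev/null; python3 -m inch '[[0.3,[0,0,0],0],[0.3,[0,0,0],0]]' >/dev/null; python3 s.py 551.2,-161.3,10.5
python3 - <<'E'
from h import *
cv2.imwrite('pics/a5.png',np.hstack([cv2.resize(eyes.capture(n)[y:y+100,x:x+133,::-1],(400,300),interpolation=cv2.INTER_CUBIC) for n,x,y in(('top',190,120),('scene',260,160))]))
E
```

```text
17.32 [ 551.7 -160.5   68.1] yaw 0.21 w 61.8 f [0.6 0.4 0.3] ff 0.0 q7 -1.39
go cm [-0.06  0.08  5.76]
```

View pics/a5.png

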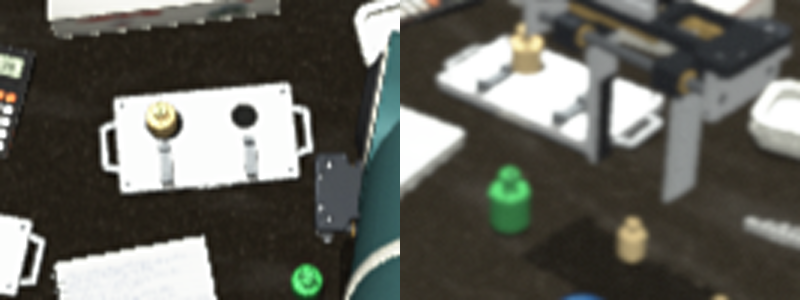

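The 200 g stands in its well (top crop (160,118)), and the gripper is centred above the 50 g (scene crop (632,240)). I descend and grip.

```bash
python3 -m inch '[[0.3,[-0.05,0.08,2.5],0],[0.3,[-0.05,0.08,4.8],0],[0.3,[-0.05,0.08,5.75],0],[0.3,[-0.05,0.08,5.75],0]]' >/dev/null; python3 s.py 551.2,-161.3,10.5;  python3 -m inch '[[-0.9,[0,0,0],0],[-0.9,[0,0,0],0],[-0.9,[0,0,0],0],[-0.9,[0,0,0],0],[-0.9,[0,0,0],0]]' 15 >/dev/null; python3 s.py 551.2,-161.3,10.5
```

```text
17.93 [ 550.5 -161.8    9.8] yaw 0.16 w 60.7 f [ 0.  -0.9 -0.1] ff 0.0 q7 -1.4
go cm [ 0.07 -0.05 -0.07]
18.55 [ 550.5 -162.     9.7] yaw 0.15 w 18.5 f [0.4 0.  1.6] ff 15.0 q7 -1.4
go cm [ 0.07 -0.07 -0.08]
```

```bash
python3 -m inch '[[-0.9,[0,0,-0.3],0],[-0.9,[0,0,-2],0],[-0.9,[0,0,-6],0],[-0.9,[2,-2,-8],0],[-0.9,[6,-6,-8],0]]' >/dev/null; python3 -m inch '[[-0.9,[2,-3,0],0],[-0.9,[4.5,-6.5,0],0],[-0.9,[7,-9.3,2],0],[-0.9,[7.4,-9.6,4],0],[-0.9,[7.4,-9.6,4],0]]' >/dev/null; python3 -m inch '[[-0.9,[0,0,0],0],[-0.9,[0,0,0],0]]' >/dev/null; python3 s.py 685.2,-5.6,15
```

```text
20.05 [684.2  -6.6  50.8] yaw 0.09 w 18.4 f [ 0.5  0.1 -0.2] ff 15.0 q7 -1.67
go cm [ 0.09 -0.1   3.58]
```

```bash
python3 -m inch '[[-0.9,[0.1,-0.1,1],0],[-0.9,[0.1,-0.1,2],0],[-0.9,[0.1,-0.1,2.3],0],[-0.9,[0.1,-0.1,2.3],0]]' >/dev/null;python3 s.py 685.2,-5.6,15; python3 -m inch '[[-0.9,[0,0,0.3],0],[-0.9,[0,0,0.6],0],[-0.9,[0,0,0.9],0],[-0.9,[0,0,0.9],0]]' >/dev/null;python3 s.py 685.2,-5.6,15
```

```text
20.55 [684.8  -4.6  26.2] yaw 0.15 w 18.1 f [-0.1 -0.6  0. ] ff 15.0 q7 -1.68
go cm [0.04 0.1  1.12]
21.05 [684.9  -4.6  17.3] yaw 0.15 w 18.7 f [-0.7  0.4  0.3] ff 15.0 q7 -1.68
go cm [0.03 0.1  0.23]
```

```bash
python3 -m inch '[[-0.9,[0,0.05,0.08],0],[-0.9,[0,0.05,0.18],0],[-0.9,[0,0.05,0.18],0]]' >/dev/null; python3 s.py;python3 -m inch '[[-0.5,[0,0,0],0],[-0.5,[0,0,0],0],[-0.4,[0,0,0],0]]' >/dev/null; python3 s.py; python3 -m inch '[[-0.3,[0,0,-1],0],[0,[0,0,-4],0],[0.1,[0,0.5,-9],0],[0.3,[-4,4,-9],0],[0.3,[-8,8,-9],0]]' >/dev/null; python3 s.py 428.5,-325,90
```

```text
21.43 [685.   -5.1  15.8] yaw 0.15 w 18.5 f [-0.1 -0.1 -0.7] ff 15.0 q7 -1.68
21.8 [685.1  -5.1  15.9] yaw 0.15 w 28.0 f [-0.3  0.6  0. ] ff 0.0 q7 -1.68
22.43 [604.6 -85.7 107. ] yaw 0.22 w 60.8 f [ 1.6 -0.9 -0.2] ff 0.0 q7 -1.53
go cm [-17.71  23.86   1.68]
```

```bash
python3 -m inch '[[0.3,[-3.2,4.3,0],0],[0.3,[-6.5,8.8,0],0],[0.3,[-10,13.5,0],0],[0.3,[-13.5,18.2,0],0],[0.3,[-17,22.9,0],0]]' >/dev/null; python3 -m inch '[[0.3,[-0.7,1,2],0],[0.3,[-0.7,1,4],0],[0.3,[-0.7,1,4],0],[0.3,[-0.7,1,4],0]]' >/dev/null; python3 s.py 428.5,-325,11.5
python3 - <<'E'
from h import *
cv2.imwrite('pics/a6.png',np.hstack([cv2.resize(eyes.capture(n)[y:y+100,x:x+133,::-1],(400,300),interpolation=cv2.INTER_CUBIC) for n,x,y in(('top',220,120),('scene',300,230))]))
E
```

```text
23.55 [ 429.5 -324.8   66.8] yaw 0.18 w 60.8 f [0.4 0.4 0.2] ff 0.0 q7 -1.0
go cm [-0.1   0.02  5.53]
```

View pics/a6.png

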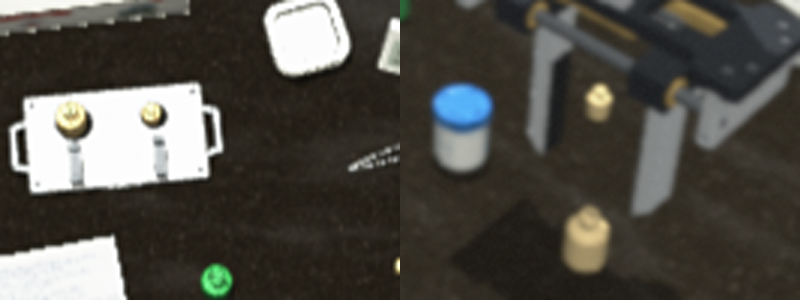

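The 200 g and 50 g are seated (top crop (72,118) and (152,113)). The 100 g stands below the gripper (scene crop (586,240)).

```bash
python3 -m inch '[[0.3,[-0.1,0.02,2.5],0],[0.3,[-0.1,0.02,4.6],0],[0.3,[-0.1,0.02,5.5],0],[0.3,[-0.1,0.02,5.5],0]]' >/dev/null; python3 s.py 428.5,-325,11.5;  python3 -m inch '[[-0.8,[0,0,0],0],[-0.8,[0,0,0],0],[-0.8,[0,0,0],0],[-0.8,[0,0,0],0],[-0.8,[0,0,0],0]]' 20 >/dev/null; python3 s.py 428.5,-325,11.5; python3 -m inch '[[-0.8,[0,0,-0.3],0],[-0.8,[0,0,-2],0],[-0.8,[0,0,-6],0],[-0.8,[0,-2,-9.5],0],[-0.8,[1,-7,-10],0]]' >/dev/null; python3 s.py 543.6,255.8,60
```

```text
24.15 [ 428.  -324.9   11. ] yaw 0.16 w 61.3 f [-0.   0.1  0.2] ff 0.0 q7 -1.01
go cm [ 0.05  0.01 -0.05]
24.77 [ 428. -325.   11.] yaw 0.15 w 23.5 f [-0.8  0.3  3.5] ff 20.0 q7 -1.01
go cm [ 0.05  0.   -0.05]
25.4 [ 438.4 -256.5  114.2] yaw -0.06 w 23.5 f [ 1.4  0.1 -1. ] ff 20.0 q7 -1.13
go cm [ 10.44 -51.26   5.31]
```

```bash
python3 -m inch '[[-0.8,[1,-5.2,0],0],[-0.8,[2.1,-10.5,0],0],[-0.8,[3.2,-15.8,0],0],[-0.8,[4.3,-21.1,0],0],[-0.8,[5.4,-26.4,0],0]]' >/dev/null; python3 -m inch '[[-0.8,[1,-5.2,0],0],[-0.8,[2.1,-10.5,0],0],[-0.8,[3.2,-15.8,0],0],[-0.8,[4.3,-21.1,0],0],[-0.8,[5,-24.6,1],0]]' >/dev/null; python3 -m inch '[[-0.8,[0,0,4],0],[-0.8,[0,0,5],0],[-0.8,[0,0,5],0],[-0.8,[0,0,5],0]]' >/dev/null;python3 s.py 543.1,255.8,16
```

```text
27.15 [541.2 255.2  52.5] yaw 0.11 w 23.3 f [ 0.3  0.5 -1.1] ff 20.0 q7 -2.21
go cm [ 0.19 -0.06  3.65]
```

```bash
python3 -m inch '[[-0.8,[0.15,-0.05,1],0],[-0.8,[0.15,-0.05,2],0],[-0.8,[0.15,-0.05,2.3],0],[-0.8,[0.15,-0.05,2.3],0]]' >/dev/null;python3 s.py 543.1,255.8,16; python3 -m inch '[[-0.8,[0.05,0,0.3],0],[-0.8,[0.05,0,0.6],0],[-0.8,[0.05,0,0.9],0],[-0.8,[0.05,0,0.9],0]]' >/dev/null;python3 s.py 543.1,255.8,16
```

```text
27.65 [541.6 255.8  27.5] yaw 0.15 w 23.4 f [ 0.4 -0.1 -1.1] ff 20.0 q7 -2.22
go cm [ 0.15 -0.    1.15]
28.15 [542.2 255.8  18.6] yaw 0.15 w 23.3 f [-0.2 -0.1 -0.3] ff 20.0 q7 -2.22
go cm [ 0.09 -0.    0.26]
```

```bash
python3 -m inch '[[-0.8,[0.05,0,0.1],0],[-0.8,[0.05,0,0.22],0],[-0.8,[0.05,0,0.22],0]]' >/dev/null; python3 s.py;python3 -m inch '[[-0.4,[0,0,0],0],[-0.4,[0,0,0],0],[-0.3,[0,0,0],0]]' >/dev/null; python3 s.py; python3 -m inch '[[-0.2,[0,0,-1],0],[0,[0,0,-5],0],[0.1,[0,0,-10],0],[0.1,[1,5,-11],-5],[0.1,[2,10.5,-11],-14]]' >/dev/null; python3 s.py 655.5,-263.5,100
```

```text
28.52 [542.8 255.8  16.6] yaw 0.15 w 23.6 f [-1.  -0.2 -0.8] ff 20.0 q7 -2.22
28.9 [542.9 255.8  16.7] yaw 0.15 w 32.4 f [0.  0.4 0.3] ff 0.0 q7 -2.22
29.52 [563.9 150.5 128.7] yaw 14.49 w 51.3 f [-0.1  0.8 -1.1] ff 0.0 q7 -1.77
go cm [-1.49 42.38  2.87]
```

```bash
python3 -m inch '[[0.1,[-0.2,5.2,0],-10],[0.1,[-0.4,10.4,0],-20],[0.1,[-0.6,15.6,0],-30],[0.1,[-0.8,20.8,0],-40],[0.1,[-1,26,0],-50]]' >/dev/null; python3 s.py 655.5,-263.5,100
```

```text
30.15 [ 617.3 -105.4  127.6] yaw 64.48 w 51.9 f [0.8 0.5 0.1] ff 0.0 q7 -0.52
go cm [-12.62  10.25   2.76]
```

```bash
python3 -m inch '[[0.1,[-3,2.5,0],-10],[0.1,[-6,5,0],-20],[0.1,[-9,7.5,0],-30],[0.1,[-11.5,9.5,0],-40],[0.1,[-12.6,10.2,0],-46]]' >/dev/null; python3 s.py 655.5,-263.5,3; python3 - <<'E'
from h import *; import pickle
im,_=pickle.load(open('d.pkl','rb'))
for n,uv in(('top',(355,170)),('scene',(405,243))):
    g=cv2.cvtColor(im[n],cv2.COLOR_RGB2GRAY).astype(float); v,u=np.mgrid[:420,:560]
    bg=np.median(g[(np.hypot(u-uv[0],v-uv[1])<34)])
    for th in(25,45):
        m=((g-bg)>th)&(np.hypot(u-uv[0],v-uv[1])<(32 if n=='top' else 38))
        nb,l,st,_c=cv2.connectedComponentsWithStats(cv2.dilate(m.astype(np.uint8),np.ones((5,5)))); m&=l==1+np.argmax(st[1:,4]); V,U=np.nonzero(m)
        P=np.array([ray(q,n,5) for q in zip(U,V)]); c=P.mean(0); d=np.linalg.svd(P-c)[2][0]; d*=np.sign(d[1]); t=(P-c)@d
        mid=c+d*(t.min()+t.max())/2; print(n,th,m.sum(),'mid',mid.round(1),'len',round(np.ptp(t)),'yaw',np.degrees(np.arctan2(-d[0],d[1])).round(1))
E
```

```text
30.77 [ 653.7 -264.1  127. ] yaw 110.28 w 51.3 f [0.  0.2 0. ] ff 0.0 q7 0.43
go cm [-1.00e-02  1.90e-01  1.24e+01]
top 25 154 mid [ 654.5 -261.2] len 132 yaw 20.3
top 45 109 mid [ 655.1 -262.4] len 129 yaw 19.5
scene 25 465 mid [ 655.3 -265.4] len 136 yaw 19.3
scene 45 397 mid [ 655.7 -265.5] len 134 yaw 19.5
```

```bash
python3 -m inch '[[0,[0,0.1,5],0.5],[0,[0,0.1,9],0.5],[0,[0,0.1,11],0.5],[0,[0,0.1,11],0.5],[0,[0,0.1,11],0.5]]' >/dev/null; python3 s.py 655.2,-263.7,3
```

```text
31.4 [ 655.8 -261.4   18.5] yaw 109.65 w 46.8 f [ 0.5  0.  -0.3] ff 0.0 q7 0.37
go cm [-0.2  -0.14  1.55]
```

```bash
python3 - <<'E'
from h import *
cv2.imwrite('pics/a7.png',np.hstack([cv2.resize(eyes.capture(n)[y:y+100,x:x+133,::-1],(400,300),interpolation=cv2.INTER_CUBIC) for n,x,y in(('top',290,120),('scene',340,180))]))
E
```

```text
(no output)
```

View pics/a7.png

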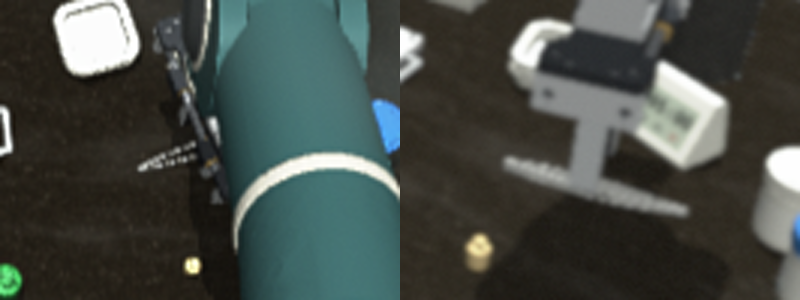

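The fingers straddle the forceps at mid-length (scene crop (595,190)). I close on it.

```bash
python3 -m inch '[[0,[-0.2,-0.14,0.8],0],[0,[-0.2,-0.14,1.55],0],[0,[-0.2,-0.14,1.55],0]]' >/dev/null; python3 s.py 655.2,-263.7,3; python3 -m inch '[[-1,[0,0,0],0],[-1,[0,0,0],0],[-1,[0,0,0],0],[-1,[0,0,0],0],[-1,[0,0,0],0]]' 15 >/dev/null; python3 s.py 655.2,-263.7,3
```

```text
31.88 [ 6.540e+02 -2.637e+02  6.000e-01] yaw 109.64 w 46.9 f [ 0.5 -0.  -0.6] ff 0.0 q7 0.37
go cm [-0.04  0.11 -0.24]
32.5 [ 654.1 -263.5    1.1] yaw 109.65 w 13.6 f [ 0.7 -0.2 -0.6] ff 15.0 q7 0.37
go cm [-0.06  0.09 -0.19]
```

```bash
python3 -m inch '[[-1,[0,0,-0.5],0],[-1,[0,0,-3],0],[-1,[0,0,-8],5],[-1,[0,0,-10],13.4],[-1,[0,0,-10],13.4]]' >/dev/null; python3 s.py 636.8,29.3,60
```

```text
33.12 [ 655.4 -263.8  104.6] yaw 96.27 w 13.5 f [-1.  -0.5 -1.4] ff 15.0 q7 0.2
go cm [29.35  1.33  4.39]
```

```bash
python3 -m inch '[[-1,[5,0.2,0],0],[-1,[10.5,0.5,0],0],[-1,[16,0.7,0],0],[-1,[21.5,1,0],0],[-1,[26,1.2,0],0]]' >/dev/null;  python3 -m inch '[[-1,[3,0.1,0],0],[-1,[3.3,0.1,2],0],[-1,[3.3,0.1,4],0],[-1,[3.3,0.1,4],0],[-1,[3.3,0.1,4],0]]' >/dev/null;python3 s.py 636.8,29.3,21;
python3 - <<'E'
from h import *
cv2.imwrite('pics/a8.png',np.hstack([cv2.resize(eyes.capture(n)[y:y+75,x:x+100,::-1],(400,300),interpolation=cv2.INTER_CUBIC) for n,x,y in(('top',210,130),('scene',260,150))]))
E
```

```text
34.38 [635.3  28.3  61.1] yaw 96.21 w 13.6 f [-0.3  0.6 -0.3] ff 15.0 q7 -0.28
go cm [0.08 0.16 4.01]
```

View pics/a8.png

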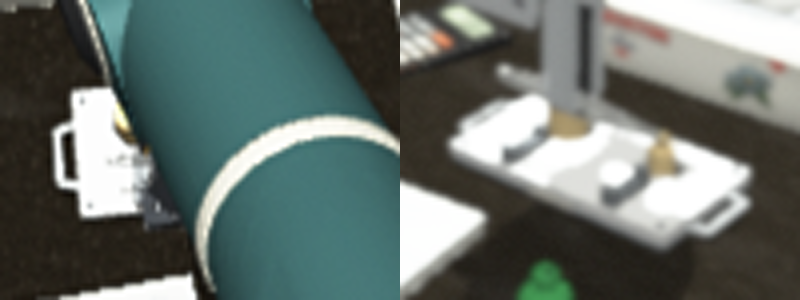

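The forceps hang level above the saddles (scene crop (525,150) and (625,185)), with both rest weights seated.

```bash
python3 -m inch '[[-1,[0.08,0.1,1],0],[-1,[0.08,0.1,2],0],[-1,[0.08,0.1,2.7],0],[-1,[0.08,0.1,2.7],0]]' >/dev/null;python3 s.py 636.8,29.3,21;python3 -m inch '[[-1,[0,0,0.4],0],[-1,[0,0,0.8],0],[-1,[0,0,0.8],0]]' >/dev/null;python3 s.py 636.8,29.3,21
```

```text
34.98 [635.6  30.1  33.3] yaw 96.26 w 13.4 f [ 0.1  0.3 -0.7] ff 15.0 q7 -0.3
go cm [-0.09  0.11  1.23]
35.35 [635.9  30.   25.8] yaw 96.25 w 13.5 f [ 0.8 -0.2 -0.1] ff 15.0 q7 -0.3
go cm [-0.08  0.08  0.48]
```

```bash
python3 -m inch '[[-1,[0,0.1,0.2],0],[-1,[0,0.1,0.3],0],[-1,[0,0.1,0.4],0],[-1,[0,0.1,0.4],0]]' >/dev/null;python3 s.py 636.8,29.3,21
python3 - <<'E'
from h import *
cv2.imwrite('pics/a9.png',cv2.resize(eyes.capture('scene')[150:225,260:360,::-1],(800,600),interpolation=cv2.INTER_CUBIC))
E
```

```text
35.85 [637.   30.2  22.1] yaw 96.25 w 13.3 f [-0.1 -0.5  0.1] ff 15.0 q7 -0.3
go cm [-0.08 -0.03  0.11]
```

View pics/a9.png

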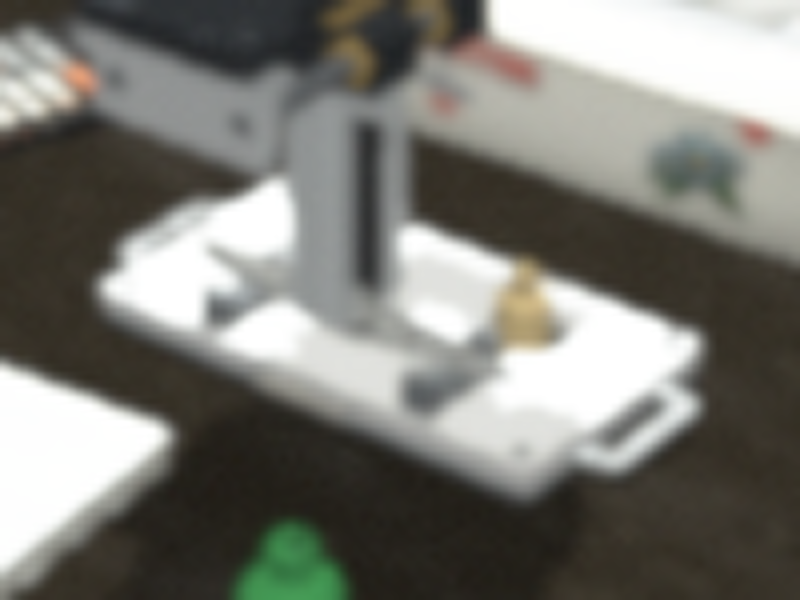

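The forceps lie across both saddles (picture (240,290) and (450,365)), about 1 mm above the floors. I lower the last millimetre, release and withdraw straight up.

```bash
python3 -m inch '[[-1,[0,0,0.06],0],[-1,[0,0,0.12],0],[-1,[0,0,0.12],0]]' >/dev/null;python3 s.py;python3 -m inch '[[-0.6,[0,0,0],0],[-0.5,[0,0,0],0],[-0.4,[0,0,0],0],[-0.4,[0,0,0],0]]' >/dev/null; python3 s.py;python3 -m inch '[[-0.4,[0,0,-1],0],[-0.4,[0,0,-5],0],[-0.4,[0,0,-11],0],[-0.4,[-5,0,-15],0],[-0.4,[-11,0,-18],0]]' >/dev/null;python3 -m inch '[[-0.4,[-6,0,0],0],[-0.4,[-12,0,0],0],[-0.4,[-18,0,0],0],[-0.4,[-24,0,0],0],[-0.4,[-28,0,0],0]]' >/dev/null;python3 s.py
python3 - <<'E'
from h import *
im={n:eyes.capture(n) for n in CI}
cv2.imwrite('pics/b.png',np.hstack([cv2.resize(im[n][y:y+100,x:x+133,::-1],(400,300),interpolation=cv2.INTER_CUBIC) for n,x,y in(('top',210,110),('scene',240,130))]))
cv2.imwrite('pics/c.png',np.hstack([cv2.resize(im[n][y:y+w*3//4,x:x+w,::-1],(400,300),interpolation=cv2.INTER_CUBIC) for n,x,y,w in(('top',110,150,100),('scene',170,110,100))]))
E
```

```text
36.27 [637.1  30.1  20.9] yaw 96.25 w 14.1 f [ 0.3 -0.1  0.3] ff 15.0 q7 -0.31
36.77 [637.1  30.1  20.9] yaw 96.25 w 28.4 f [-0.4  0.2  0.1] ff 0.0 q7 -0.31
38.02 [ 678.4 -355.4  198.7] yaw 96.13 w 28.4 f [0.  0.4 0.5] ff 0.0 q7 0.36
```

View pics/b.png

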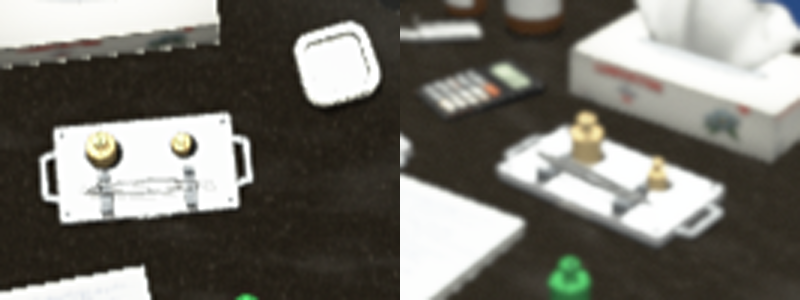

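View pics/c.png

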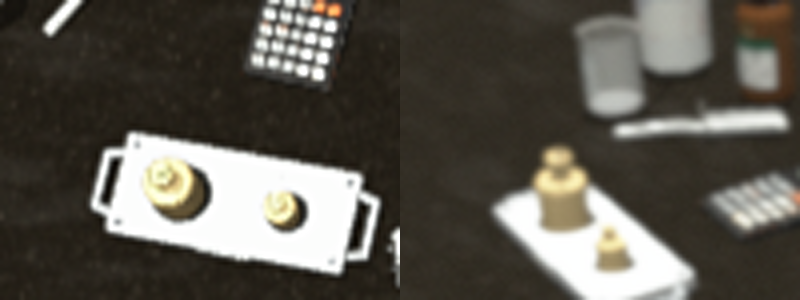

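Both kits are complete. On block_rest, the 200 g (100,147) and 50 g (182,143) are in their wells and the forceps lie across both saddles, centred at about (150,187). On block_plain, the 500 g (172,187) and 100 g (281,210) stand upright in theirs.

```bash
python3 -m inch '[[-0.4,[0,0,0],0],[-0.4,[0,0,0],0],[-0.4,[0,0,0],0]]' >/dev/null; python3 -c "
from plant import ctrl; print(ctrl.finish_job())"
```

```text
the job is handed in; nothing more can be done
None
```

I've handed the job in: in the last pictures all four weights stand upright in their own wells and the forceps lie across both saddles; the 20 g weight was never gripped, but I didn't re-measure it at the end, and no verdict came back.

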